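# Shut the battery tray and hold the charger's recessed reset button

## Robot

A 7-joint arm with a two-finger parallel gripper is mounted at the origin on a cart in front of the work surface, level with it; the furniture and walls round the work are solid. World frame = base frame: x ahead of the robot, y to its left, z up, the work surface at z = 0. Lengths are in m, angles in rad, forces in N, time in s.
With the tool pointing down it reaches from about 0.4 to 0.9 m from the base axis. Payload 5.5 kg.
Tool frame: the origin (TCP) lies at the very end of the fingers, on their centre line; the grasp point (between the pads) lies 19 mm behind it (grip_depth is the z of the grasp point in the tool frame, in m); z points along the fingers, y is the direction in which the jaws open and shut (so a half turn about z gives the same grasp; the last joint's range is limited). The gripper opens to 85 mm and grips with 20 to 120 N. Pads are 22 mm wide; open, the fingers measure 114 mm over their backs; the gripper's body (76 mm by 85 mm) begins 54 mm behind the grasp point. The pads swing forward as they close: fully open they stand 13 mm farther back than shut.
Start: joints at [-0.951, 0.501, -0.427, 1.55, 0.221, 1.138, -0.21], TCP at [0.227, 0.609, 0.193] pointing down, gripper open.
Joint ranges: [-2.88, 2.88], [-0.31, 2.03], [-1.54, 1.56], [0.2, 2.42], [-1.41, 4.55], [0.19, 2.02], [-2.57, 2.57]. Speed limits (rad/s): [2.57, 2.57, 3.14, 3.14, 3.14, 3.14, 3.14].

## Interface

Orientations are given as a rotation vector (axis times angle).
In Python, from bench import sense, capture, hand_in, grip_depth gives the robot as it stands.
- The arm moves only by the shell command python3 -m handwheel 'ROWS' [FORCE]. ROWS is JSON, a list of rows, each a list of 3 entries, a list of its own where there are three numbers: the opening, from 0 (shut) to 1 (fully open), then the shift along the tool's x, y, z in mm, then the turn, a rotation vector about the tool's x, y, z in rad. A call has 1 to 12 rows; each row shifts and turns the commanded pose from where the row before left it, along the tool's axes as they then stand; what a row does not reach is not made up. A row lasts 1/8 s, in which the tool goes at most 62.5 mm and 10.7 degrees, less where a joint would pass 70% of its speed; a pose out of reach is approached as far as the arm can. A call is refused whole if a number of a shift passes 62.5 or a number of a turn 0.188, either way. A call with a gripper value outside its range is refused whole. The fingers move at their own pace and stop on an object; FORCE is the grip in N (left out, the last holds). Time passes only in rows, so rows that do not move let the fingers close. It gives the time, the measured TCP pose, the force and the opening at its end, in the units of the state.
- sense(): the state, without advancing time (a new reading comes with each control period).
- capture(name): name is "scene" or "top"; returns a dict with "img" (384x512x3 uint8, blue, green, red), "vfov" (degrees; the focal length in pixels is half the picture's height over the tangent of half this angle, whatever the lens; pixels are square), "cx", "cy" (the principal point, pixels), "camera_from_world" (4x4, takes a point from world to camera coordinates). Camera axes: x right, y up, looking along -z (the intrinsics and any distortion apply to the point x, -y, -z); pixel columns grow to the right and rows downward; lengths in m; the calibration is good to about 2 mm. A picture is of the moment at which its call begins. There is no depth.
- hand_in(): hands the job in, once; it reports no verdict.
The state is a dict: "clock": time; "joints": joint angles; "qd": joint speeds; "joint_torque": joint torques, N m; "eef_pos": TCP position; "orientation": TCP orientation; "contact_force": force on the tool from outside, world axes, zero at the start; "ft_torque": the same for the moment, N m; "width": finger opening in m.
Only numpy, scipy, OpenCV 4.12 (cv2) and the standard library are available. Lean on these libraries where they do the work, as an engineer would, in place of code of your own. Each camera call takes 0.05 s, during which the arm holds its last target.

## Task

The battery tray of the docking charger on the worktop has been loaded but left pulled out: push it fully home first. Then take the steel reset pin out of its stand, reach it down through the small round hole in the top of the charger and press the recessed reset button fully down, finishing while the gripper still holds the pin upright with the button held down. Leave the specimen pot, tape roll, laryngoscope and pen torch where they are.

Things in the scene. Friction and masses are not known exactly. Their poses are not given: they have to be found in the camera images.
- charger: docking charger, fixed to the worktop: white case 150 (x) x 150 (y) x 80 mm high, grey tray in its front, dark display on its top. Origin at the centre of its underside on the worktop, x to its back (away from the tray front), y to its left, z up. Nothing on its top rises more than 1 mm
- aperture (a point): centre of the round hole in the charger's top, level with the top surface (80 mm above the worktop); hole 15 mm in diameter through a 4 mm plate, at x = +12, y = +34 mm in the charger's frame; axes as the charger's
- tray (a joint): slide of the battery tray in the charger's front, in m: 0 is fully home (hard stop), positive is pulled out along the charger's -x, at most 0.07. Starts 30 to 60 mm out. About 2 N of friction: it stays where it is left
- tray_front (a point): centre of the outer face of the tray's flat front panel, 40 mm above the worktop; the panel is 142 mm wide (charger y), 64 mm high and 8 mm thick, has no handle, and is pushed along the charger's +x. When home, its outer face is 83 mm in front of the charger's origin
- reset (a joint): travel of the reset button, in m: 0 is up, 0.006 is fully down (hard stop). It moves straight down against a spring: 1.2 N to start, about 5 N fully down, and returns when let go
- reset_top (a point): centre of the top of the round grey reset button, 13 mm in diameter; it sits on the battery pack in the tray and moves with the tray. With the tray home it lies exactly under the hole, 30 mm below the charger's top surface. The black pack around it lies 8 mm below the button's top
- pin: loose steel reset pin, 130 mm long, about 60 g: thin shank 6 mm in diameter and 60 mm long, then a flange 18 mm in diameter and 6 mm thick, then a round dark handle 14 mm in diameter and 64 mm long. Origin at the tip, z along the pin to the handle's end. It starts upright in the stand, flange resting on the stand's top, shank in the hole
- pin_tip (a point): the pin's tip, at its origin
- pin_grip (a point): point on the pin's axis 102 mm from the tip, a little above the middle of the handle: grip here
- stand: aluminium block fixed to the worktop, 50 x 50 x 70 mm high, with a hole 10 mm in diameter and 64 mm deep in its top that holds the pin; draw the pin straight up at least 60 mm to free it. Origin at the centre of its underside. It stands to the left or the right of the charger, having changed places with the specimen pot or not
- specimen_pot: bystander: white lidded pot, 47 mm in diameter, 60 mm high, loose; origin at the centre of its underside
- tape_skin: bystander: roll of tape lying flat, 54 mm, 12 mm high, loose; origin at the centre of its underside
- laryngoscope_1: bystander: dark folded laryngoscope lying flat, 63 x 126 x 27 mm, loose; origin at the centre of its underside, long side along its y
- pen_torch: bystander: slim white pen torch lying flat, 11 x 121 x 12 mm, loose; origin at the centre of its underside, long side along its y
There are look-alikes about, which are no part of the job. There is more than one size of the pin; the one meant has the size given above.

How it is judged:
On the way, in this order (a step that is already met when the one before it is completed fails the run):
1. the battery tray is pushed fully home (within 3 mm) (value of joint tray below 0.003 m), for 0.2 s.
2. the pin, held in the gripper, is through the hole and presses the reset button down (more than 4.5 of its 6 mm) (value of joint reset above 0.0045 m and contact force between pin and reset above 2 N and z of pin_tip in the frame of aperture below -0.028 m and horizontal distance between pin_tip and aperture below 0.009 m and contact force between the fingers and pin above 1 N), for 0.3 s.
At the end, for the whole second after the job is handed in: Button over 4.5 of 6 mm down, pressed with over 2 N by the pin; pin tip at least 28 mm below the charger's top and within 9 mm of the hole's axis; pin gripped, still, within 0.2 rad of upright; tray within 3 mm of home; the four bystanders within 30 mm of where they stood (all of step 2 and value of joint tray below 0.003 m and angle between pin's own z axis and vertical below 0.2 rad and linear speed of pin below 0.02 m/s and not (distance of specimen_pot from where it was at the start of the episode above 0.03 m) and not (distance of tape_skin from where it was at the start of the episode above 0.03 m) and not (distance of laryngoscope_1 from where it was at the start of the episode above 0.03 m) and not (distance of pen_torch from where it was at the start of the episode above 0.03 m)); the arm keeps its last pose, push and grip.
It fails at once if the reset button is pressed while the tray is not home (value of joint reset above 0.003 m and value of joint tray above 0.006 m).
It fails at once if a bystander (pot, tape roll, laryngoscope, pen torch) is moved more than 30 mm (distance of any of specimen_pot, tape_skin, laryngoscope_1, pen_torch from where it was at the start of the episode above 0.03 m).
It also fails if it takes over 56 s, if anything falls off the work surface, if the arm or the gripper's body presses on something with over 40 N, if the wrist force passes 120 N, or if a joint passes its speed limit or range.

## Working session

There is one attempt and no reset: what is moved stays moved. The work goes in short steps, Python scripts to look and compute and a shell command to move; the robot and the scene stay as the last step left them, time stands still between calls to the robot, and variables do not carry over. Pictures are saved under pics/ and viewed, and the job is handed in when it is done.

```bash
ls; mkdir -p pics
python3 - <<'E'
from bench import sense, capture, grip_depth
import cv2,numpy as np
print(grip_depth); s=sense(); print(s)
for n in("scene","top"):
    c=capture(n); cv2.imwrite(f"pics/{n}0.png",c["img"]); print(n,c["vfov"],c["cx"],c["cy"],np.round(c["camera_from_world"],4).tolist(),[k for k in c])
    np.savez(f"{n}0.npz",**c)
E
```

```text
pics
-0.0187
{'clock': 0.0, 'joints': array([-0.95079905,  0.50185823, -0.42677194,  1.55146651,  0.2207664 ,
        1.13832101, -0.21030384]), 'qd': array([-0.00047166, -0.00068515,  0.00044916,  0.00025422, -0.00058454,
       -0.00163608, -0.00018179]), 'joint_torque': array([-6.61826998e-04, -5.69518769e+01, -5.81661612e+00, -2.80940223e+01,
        1.05370808e-02,  1.16938027e-02, -1.28584537e-05]), 'eef_pos': array([0.22679336, 0.60830731, 0.19214436]), 'orientation': array([-5.57373823e-01, -3.09130735e+00,  3.07205344e-03]), 'contact_force': array([ 0.43092155,  0.21541557, -0.46639061]), 'ft_torque': array([ 0.00953681,  0.00827054, -0.02750688]), 'width': 0.0854121245191036}
scene 56.763109963436605 261.0927959217993 190.98590741854568 [[0.6392, -0.7687, 0.0217, -0.4426], [0.3579, 0.3224, 0.8763, -0.2863], [-0.6806, -0.5524, 0.4812, -0.6106], [0.0, 0.0, 0.0, 1.0]] ['img', 'vfov', 'cx', 'cy', 'camera_from_world']
top 46.32343299836621 260.1123592487158 183.73952363013657 [[0.049, -0.9988, -0.0008, -0.0988], [0.9709, 0.0475, 0.2345, -0.5805], [-0.2342, -0.0123, 0.9721, -0.9466], [0.0, 0.0, 0.0, 1.0]] ['img', 'vfov', 'cx', 'cy', 'camera_from_world']
```

View pics/scene0.png

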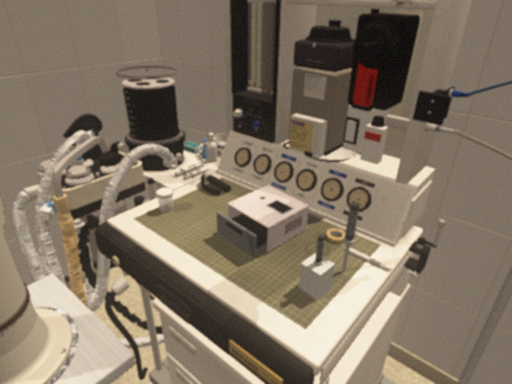

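View pics/top0.png

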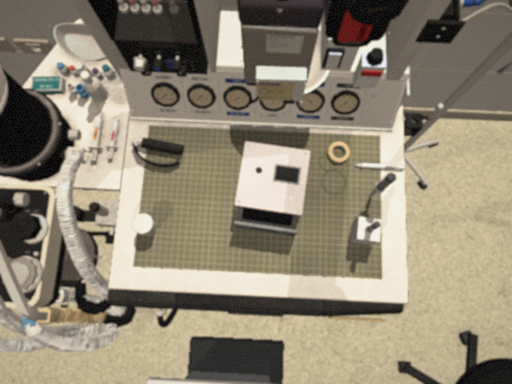

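Run:
```python
import cv2,numpy as np
a=np.load("scene0.npz")["img"];b=np.load("top0.npz")["img"]
cv2.imwrite("pics/z1.png",cv2.resize(a[170:310,200:400],None,fx=4,fy=4,interpolation=cv2.INTER_CUBIC))
cv2.imwrite("pics/z2.png",cv2.resize(b[125:265,220:420],None,fx=4,fy=4,interpolation=cv2.INTER_CUBIC))
```

```text
(no output)
```

View pics/z1.png

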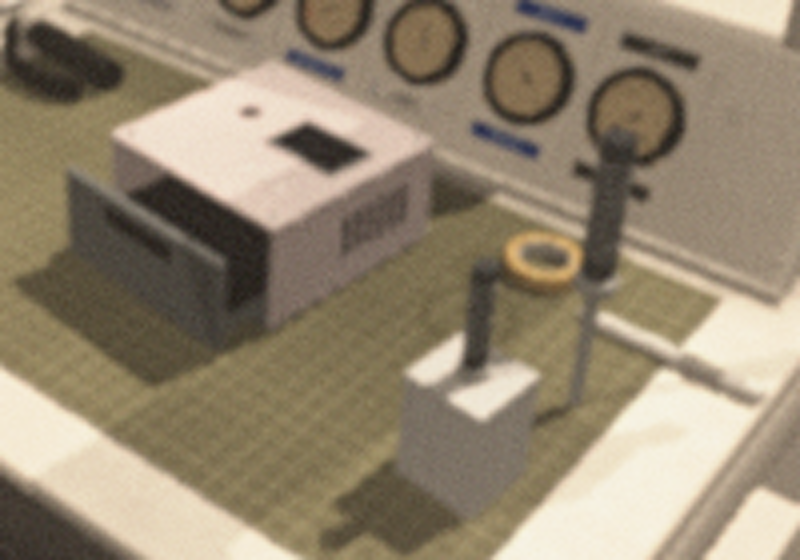

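View pics/z2.png

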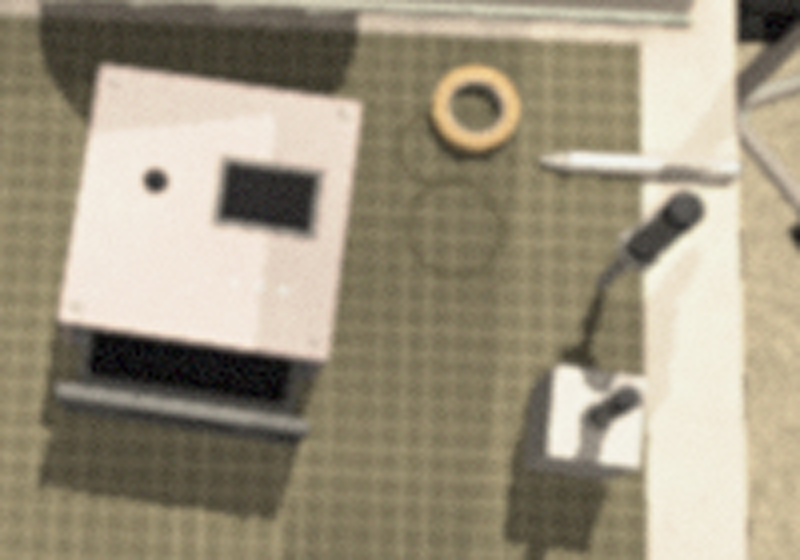

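```bash
cat > h.py <<'E'
import numpy as np,cv2
def load(n): return dict(np.load(n+".npz"))
def KRT(c):
    f=192/np.tan(np.radians(float(c["vfov"]))/2)
    K=np.array([[f,0,c["cx"]],[0,f,c["cy"]],[0,0,1.]])
    T=np.diag([1,-1,-1,1.])@c["camera_from_world"]
    return K,T
def ray(c,uv):
    K,T=KRT(c); d=T[:3,:3].T@np.linalg.solve(K,[uv[0],uv[1],1]); o=-T[:3,:3].T@T[:3,3]; return o,d/np.linalg.norm(d)
def onz(c,uv,z):
    o,d=ray(c,uv); return o+d*(z-o[2])/d[2]
def proj(c,P):
    K,T=KRT(c); p=K@(T[:3,:3]@np.asarray(P,float)+T[:3,3]); return p[:2]/p[2]
def tri(cs,uvs):
    A=np.zeros((3,3));b=np.zeros(3);R=[ray(c,u) for c,u in zip(cs,uvs)]
    for o,d in R:
        M=np.eye(3)-np.outer(d,d);A+=M;b+=M@o
    P=np.linalg.solve(A,b); return P,[np.linalg.norm(np.cross(P-o,d)) for o,d in R]
E
python3 - <<'E'
from h import *
s,t=load("scene0"),load("top0")
T=[(245,141.2),(310,150.5),(302,215),(235,204.5)]
S=[(269.5,185.5),(308,207),(268,227.5),(228.7,203.2)]
P=[tri([s,t],[a,b]) for a,b in zip(S,T)]
for p in P: print(np.round(p[0],4),np.round(p[1],4))
for c,L in((s,S),(t,T)):
    Q=[onz(c,u,.08) for u in L]; print(np.round(Q,4).tolist()); print([round(np.linalg.norm(Q[i]-Q[(i+1)%4]),4) for i in range(4)])
for n,sv,tv in(("hole",(200+250/4,170+112/4),(220+155/4,125+181/4)),("pintop",(200+487/4,170+265/4),(220+625/4,125+398/4)),("bigtop",(200+620/4,170+135/4),(220+687/4,125+207/4)),("bigtip",(200+576/4,170+403/4),(220+580/4,125+358/4))):
    p=tri([s,t],[sv,tv]);print(n,np.round(p[0],4),np.round(p[1],4))
E
```

```text
[ 0.6836 -0.0328  0.077 ] [0.0029 0.0029]
[ 0.6669 -0.18    0.073 ] [0.001 0.001]
[ 0.5158 -0.1659  0.0796] [0.0002 0.0002]
[ 0.5334 -0.0182  0.079 ] [0.0016 0.0016]
[[0.6819, -0.0377, 0.08], [0.6558, -0.1854, 0.08], [0.5152, -0.1661, 0.08], [0.5336, -0.0202, 0.08]]
[np.float64(0.15), np.float64(0.142), np.float64(0.1471), np.float64(0.1493)]
[[0.6804, -0.0309, 0.08], [0.6653, -0.1801, 0.08], [0.5158, -0.1659, 0.08], [0.5321, -0.0172, 0.08]]
[np.float64(0.1499), np.float64(0.1502), np.float64(0.1496), np.float64(0.149)]
hole [ 0.6142 -0.0665  0.0787] [0.001 0.001]
pintop [ 0.4945 -0.3155  0.1378] [0.0016 0.0016]
bigtop [ 0.5854 -0.3362  0.181 ] [0.0006 0.0006]
bigtip [ 0.5463 -0.3342  0.0214] [0.0196 0.0196]
```

Run:
```python
from h import *
s,t=load("scene0"),load("top0")
def blob(c,x0,y0,x1,y1,f,out=None):
    im=cv2.cvtColor(c["img"],cv2.COLOR_BGR2GRAY)[y0:y1,x0:x1]
    m=f(im).astype(np.uint8); n,l,st,ce=cv2.connectedComponentsWithStats(m); i=1+np.argmax(st[1:,4]); 
    return ce[i]+[x0,y0],st[i][4],st[i][:4]+[x0,y0,0,0]
hs=blob(s,254,190,272,205,lambda g:g<130);ht=blob(t,250,162,267,178,lambda g:g<120)
print(hs,ht); 
print("hole",tri([s,t],[hs[0],ht[0]]), onz(s,hs[0],.08),onz(t,ht[0],.08))
# stand top in top view, charger top polygon
g=cv2.GaussianBlur(cv2.cvtColor(t["img"],cv2.COLOR_BGR2GRAY),(3,3),0)
for nm,(x0,y0,x1,y1),z,th in(("stand",(350,208,382,246),.07,170),("charger",(228,132,316,218),.08,150)):
    m=(g[y0:y1,x0:x1]>th).astype(np.uint8); n,l,st,ce=cv2.connectedComponentsWithStats(m); i=1+np.argmax(st[1:,4])
    cs=cv2.findContours((l==i).astype(np.uint8),cv2.RETR_EXTERNAL,cv2.CHAIN_APPROX_NONE)[0][0]
    hull=cv2.convexHull(cs); r=cv2.minAreaRect(hull+np.array([[[x0,y0]]])); B=cv2.boxPoints(r)
    Q=np.array([onz(t,b,z) for b in B]); print(nm,r,np.round(Q,4).tolist(),"ctr",Q.mean(0),"ang",[round(np.degrees(np.arctan2(*(Q[(k+1)%4]-Q[k])[[1,0]])),1) for k in range(4)])
# tray panel
for n,sv,tv in(("trayL",(200+70/4,170+172/4),(220+58/4,125+392/4)),("trayR",(200+222/4,170+268/4),(220+305/4,125+430/4)),("bigshank",(344,270.5),(370,197.5))):
    p=tri([s,t],[sv,tv]);print(n,np.round(p[0],4),np.round(p[1],4))
o,_=ray(t,(1,1));print(o)
cv2.imwrite("pics/z3.png",np.hstack([cv2.resize(s["img"][228:302,290:350],None,fx=8,fy=8,interpolation=cv2.INTER_CUBIC)[:592,:400],cv2.resize(t["img"][205:250,345:395],None,fx=8,fy=8,interpolation=cv2.INTER_CUBIC)[:592,:400] if 0 else cv2.resize(t["img"][200:274,345:395],None,fx=8,fy=8,interpolation=cv2.INTER_CUBIC)]))
```

```text
(array([270.25, 203.75]), np.int32(4), array([269, 203,   3,   2])) (array([258.27777778, 169.88888889]), np.int32(18), array([256, 168,   5,   5]))
hole (array([ 0.62807963, -0.07147278,  0.05482705]), [np.float64(0.010148090376731294), np.float64(0.010148090376731365)]) [ 0.60361798 -0.10259889  0.08      ] [ 0.61386844 -0.06468591  0.08      ]
stand ((363.43035888671875, 227.76641845703125), (12.403396606445312, 22.996078491210938), 5.194429397583008) [[0.4708, -0.2871, 0.07], [0.522, -0.2918, 0.07], [0.5208, -0.3191, 0.07], [0.4697, -0.3141, 0.07]] ctr [ 0.49580648 -0.30303297  0.07      ] ang [np.float64(-5.2), np.float64(-92.5), np.float64(174.4), np.float64(87.6)]
charger ((271.9216613769531, 177.36412048339844), (69.71964263916016, 66.1153564453125), 7.907163143157959) [[0.53, -0.0125, 0.08], [0.6834, -0.0237, 0.08], [0.668, -0.1823, 0.08], [0.516, -0.1657, 0.08]] ctr [ 0.59935627 -0.09607106  0.08      ] ang [np.float64(-4.2), np.float64(-95.5), np.float64(173.8), np.float64(84.8)]
trayL [ 0.4932 -0.0184  0.0681] [0.0008 0.0008]
trayR [ 0.4794 -0.1565  0.0674] [0.0015 0.0015]
bigshank [ 0.5815 -0.3366  0.0033] [0.0031 0.0031]
[ 0.34676425 -0.08272796  1.05629321]
```

View pics/z3.png

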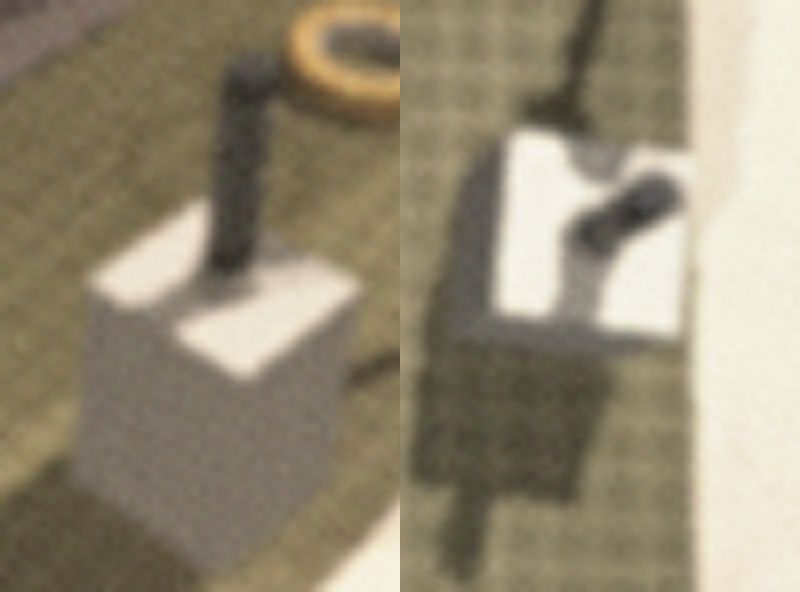

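Run:
```python
from h import *
s,t=load("scene0"),load("top0")
print("stand t",onz(t,(369.2,229),.07),"s",onz(s,(318,263.9),.07),tri([s,t],[(318,263.9),(369.2,229)]))
print("top t",onz(t,(377.5,223.5),.14),"s",onz(s,(321.3,236.8),.14),tri([s,t],[(321.3,236.8),(377.5,223.5)]))
print("base",tri([s,t],[(290+232/8,228+265/8),(345+190/8,200+242/8)]))
h=[(262.5,198),(258.6,170.2)]
print("hole",[onz(s,h[0],.08),onz(t,h[1],.08)])
for n,a in(("pot",(143,223)),("tape",(339,152)),("lar",(160,152))): print(n,onz(t,a,.03))
```

```text
stand t [ 0.49353595 -0.31572262  0.07      ] s [ 0.49251225 -0.31767527  0.07      ] (array([ 0.49406448, -0.31646029,  0.06822497]), [np.float64(0.00039883588738852854), np.float64(0.000398835887388593)])
top t [ 0.49532689 -0.31631593  0.14      ] s [ 0.4910445  -0.31812005  0.14      ] (array([ 0.49539385, -0.31655758,  0.13703038]), [np.float64(0.0006334874733806411), np.float64(0.0006334874733806488)])
base (array([ 0.49199888, -0.3159438 ,  0.07592766]), [np.float64(0.0032740864577302997), np.float64(0.003274086457730284)])
hole [array([ 0.61329037, -0.06840933,  0.08      ]), array([ 0.61317796, -0.06544772,  0.08      ])]
pot [0.48790737 0.19521181 0.03      ]
tape [ 0.68128225 -0.25447172  0.03      ]
lar [0.66039199 0.17342048 0.03      ]
```

```bash
python3 -m handwheel '[[0,[-45,-37,0],[0,0,0]],[0,[-45,-37,0],[0,0,0]],[0,[-45,-37,0],[0,0,0]],[0,[-45,-37,0],[0,0,0]],[0,[-45,-37,0],[0,0,0]],[0,[-45,-37,0],[0,0,0]],[0,[-45,-37,0],[0,0,0]],[0,[-45,-37,0],[0,0,0]],[0,[0,0,0],[0,0,-0.13]],[0,[0,0,0],[0,0,-0.13]],[0,[0,0,0],[0,0,0]]]' 40
```

```text
clock: 1.48
eef_pos: [0.4607, 0.2057, 0.1929]
orientation: [-0.154, -3.137, 0.0]
contact_force: [0.2, -0.0, 0.1]
width: 0.0002
```

```bash
cat >> h.py <<'E'
from scipy.spatial.transform import Rotation as Ro
def to(P,xdir_ang):
    "tool-frame shift (mm) and z turn (about tool z) to TCP P with tool x at angle, tool down"
    from bench import sense
    s=sense(); R=Ro.from_rotvec(s["orientation"]).as_matrix()
    W=np.column_stack([[np.cos(xdir_ang),np.sin(xdir_ang),0],[np.sin(xdir_ang),-np.cos(xdir_ang),0],[0,0,-1]])
    print("t",s["clock"],"pos",np.round(s["eef_pos"],4),"F",np.round(s["contact_force"],2),"w",round(s["width"],4))
    print("shift mm",np.round(1000*R.T@(np.array(P)-s["eef_pos"]),1),"turn",np.round(Ro.from_matrix(R.T@W).as_rotvec(),4))
E
python3 -c "
from h import *
to([0.4341,-0.0831,0.19],np.pi-0.0935)"
```

```text
t 1.475 pos [0.4607 0.2057 0.1929] F [ 0.17 -0.02  0.12] w 0.0002
shift mm [  -1.8 -290.     2.9] turn [-0.0002 -0.0007 -0.0047]
```

```bash
python3 -m handwheel '[[0,[0,-58,0],[0,0,-0.004]],[0,[0,-58,0],[0,0,0]],[0,[0,-58,0],[0,0,0]],[0,[0,-58,0],[0,0,0]],[0,[0,-58,0],[0,0,0]],[0,[0,0,40],[0,0,0]],[0,[0,0,45],[0,0,0]],[0,[0,0,45],[0,0,0]],[0,[0,0,34],[0,0,0]],[0,[0,0,0],[0,0,0]]]'
python3 - <<'E'
from h import *
from bench import capture
to([0.5984-.094*.9956,-0.0985+.094*.0934,0.027],np.pi-0.0935)
c=capture("scene"); cv2.imwrite("pics/s1.png",c["img"][130:330,120:420].repeat(2,0).repeat(2,1))
E
```

```text
clock: 2.72
eef_pos: [0.4311, -0.0821, 0.0271]
orientation: [-0.148, -3.132, -0.001]
contact_force: [-1.2, -0.3, 1.2]
width: 0.0003
t 2.725 pos [ 0.4311 -0.0821  0.0271] F [-1.24 -0.3   1.15] w 0.0003
shift mm [-74.1  -0.7  -0.3] turn [ 0.0004 -0.0061 -0.0009]
```

View pics/s1.png

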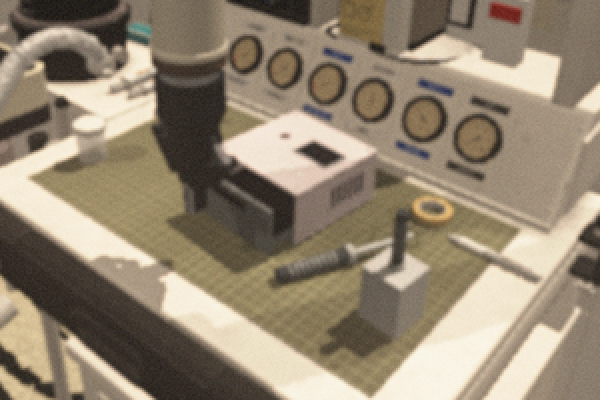

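The larger look-alike pin (it stood at scene pixel 352,222) has toppled by itself onto the mat at about (278,265). The bystanders look unmoved, and the pin is still upright in the stand. Next I push the tray.

```bash
python3 -m handwheel '[[0,[-15,0,0],[0,0,0]],[0,[-12,0,0],[0,0,0]],[0,[-10,0,0],[0,0,0]],[0,[-10,0,0],[0,0,0]],[0,[-10,0,0],[0,0,0]],[0,[-8,0,0],[0,0,0]],[0,[-4,0,0],[0,0,0]],[0,[0,0,0],[0,0,0]]]'
python3 - <<'E'
from h import *
from bench import capture
to([0.5984-.094*.9956,-0.0985+.094*.0934,0.027],np.pi-0.0935)
E
```

```text
clock: 3.78
eef_pos: [0.5033, -0.0892, 0.0292]
orientation: [0.146, 3.137, 0.0]
contact_force: [0.6, -0.0, -0.3]
width: -0.0001
t 3.775 pos [ 0.5033 -0.0892  0.0292] F [ 0.62 -0.05 -0.29] w -0.0001
shift mm [-1.6 -0.4  2.2] turn [0.0001 0.001  0.0007]
```

```bash
python3 -m handwheel '[[0,[-3,0,0],[0,0,0]],[0,[-2,0,0],[0,0,0]],[0,[0,0,0],[0,0,0]]]'
python3 -m handwheel '[[0,[-2,0,0],[0,0,0]],[0,[-2,0,0],[0,0,0]],[0,[0,0,0],[0,0,0]]]'
python3 - <<'E'
from h import *
from bench import capture
to([0.5984-.094*.9956,-0.0985+.094*.0934,0.027],np.pi-0.0935)
E
```

```text
clock: 4.15
eef_pos: [0.5055, -0.0893, 0.0288]
orientation: [-0.145, -3.134, -0.0]
contact_force: [-5.5, 0.8, 4.4]
width: 0.0001
clock: 4.53
eef_pos: [0.5053, -0.0894, 0.028]
orientation: [-0.145, -3.127, -0.001]
contact_force: [-13.0, 1.8, 8.9]
width: 0.0003
t 4.525 pos [ 0.5053 -0.0894  0.028 ] F [-13.02   1.83   8.92] w 0.0003
shift mm [ 0.4 -0.4  1.1] turn [ 0.0001 -0.0112  0.0006]
```

```bash
python3 -m handwheel '[[0,[30,0,0],[0,0,0]],[0,[15,0,-20],[0,0,0]],[1,[0,0,-50],[0,0,0]],[1,[0,0,-50],[0,0,0]],[1,[0,0,-50],[0,0,0]],[1,[0,0,0],[0,0,0]]]'
python3 - <<'E'
from h import *
from bench import capture
to([0.494,-0.3163,0.19],np.pi-0.0935)
for n in("scene","top"):
    c=capture(n); np.savez(n+"2.npz",**c)
    cv2.imwrite(f"pics/{n}2.png",c["img"][130:330,120:420].repeat(2,0).repeat(2,1))
E
```

```text
clock: 5.28
eef_pos: [0.471, -0.0862, 0.2039]
orientation: [0.145, 3.127, -0.002]
contact_force: [0.6, 0.3, -0.4]
width: 0.0722
t 5.275 pos [ 0.471  -0.0862  0.2039] F [ 0.59  0.28 -0.38] w 0.0722
shift mm [ -44.1 -227.    14.5] turn [-0.0005  0.0108  0.0009]
```

View pics/scene2.png

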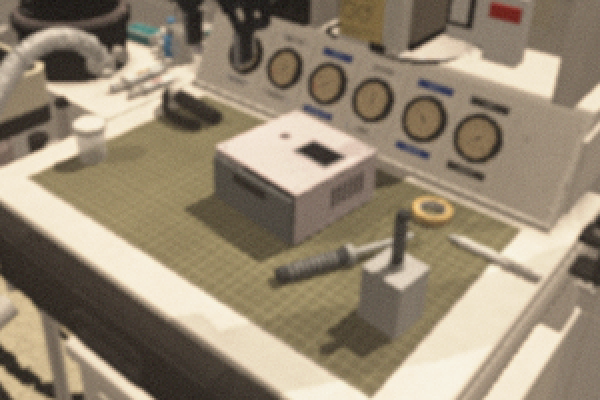

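View pics/top2.png

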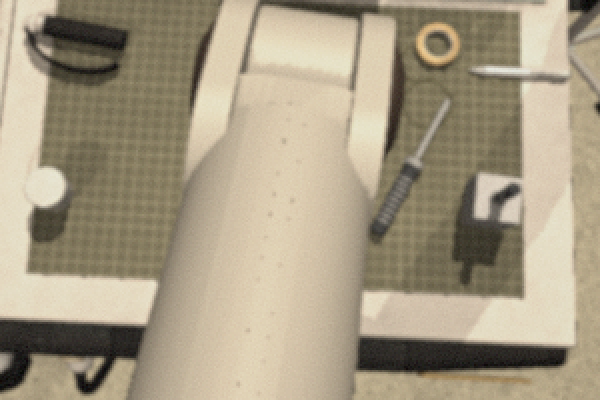

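The tray front is now flush with the case, at about (250,190) in the crop. The pin is still upright in the stand and the bystanders haven't moved. Next I go above the pin.

```bash
python3 -m handwheel '[[1,[-11,-56,0],[0,0,0]],[1,[-11,-57,0],[0,0,0]],[1,[-11,-57,0],[0,0,0]],[1,[-11,-57,0],[0,0.01,0]],[1,[0,0,0],[0,0,0]],[1,[0,0,0],[0,0,0]]]'
python3 - <<'E'
from h import *
to([0.494,-0.3163,0.093],np.pi-0.0935)
from bench import sense;print(sense()["joints"].round(2))
E
```

```text
clock: 6.12
eef_pos: [0.4887, -0.3148, 0.1971]
orientation: [-0.145, -3.125, -0.004]
contact_force: [0.1, 0.9, -0.0]
width: 0.0852
t 6.125 pos [ 0.4887 -0.3148  0.1971] F [ 0.1   0.89 -0.03] w 0.0852
shift mm [ -6.8  -1.2 104. ] turn [ 0.002  -0.013   0.0005]
[ 0.46  0.35  0.08  1.73 -0.03  1.08  2.02]
```

```bash
python3 -m handwheel '[[1,[-5,-1,5],[0,-0.012,0]],[1,[0,0,10],[0,0,0]],[1,[0,0,0],[0,0,0]],[1,[0,0,0],[0,0,0]]]'
python3 - <<'E'
from h import *
from bench import capture
to([0.494,-0.3163,0.093],np.pi-0.0935)
s=capture("scene");t=capture("top")
cv2.imwrite("pics/c3.png",np.hstack([cv2.resize(s["img"][190:302,270:370],None,fx=4,fy=4,interpolation=cv2.INTER_CUBIC),cv2.resize(t["img"][160:272,320:420],None,fx=4,fy=4,interpolation=cv2.INTER_CUBIC)]))
E
```

```text
clock: 6.62
eef_pos: [0.4944, -0.317, 0.1841]
orientation: [0.145, 3.136, -0.0]
contact_force: [-0.5, -0.4, -0.3]
width: 0.0851
t 6.625 pos [ 0.4944 -0.317   0.1841] F [-0.48 -0.41 -0.34] w 0.0851
shift mm [ 0.6  0.7 91.1] turn [0.     0.0019 0.0012]
```

View pics/c3.png

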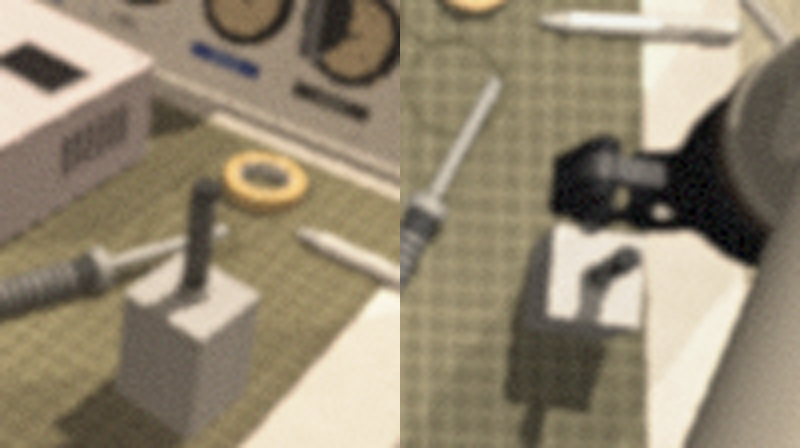

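Run:
```python
from h import *
from bench import capture
s,t=load("scene0"),load("top0")
P=[0.4944,-.317,.184]
for c,x,y,ox in((s,270,190,0),(t,320,160,400)):
    for z in(.14,.184,.25):
        p=proj(c,[P[0],P[1],z]);print(((p-[x,y])*4+[ox,0]).round(),p.round(1))
c=capture("scene");d=capture("top")
print(np.abs(c["camera_from_world"]-s["camera_from_world"]).max(),np.abs(d["camera_from_world"]-t["camera_from_world"]).max())
cv2.imwrite("pics/s4.png",c["img"]);cv2.imwrite("pics/t4.png",d["img"])
```

```text
[207. 183.] [321.7 235.8]
[216. 109.] [324.1 217.2]
[232. -12.] [327.9 186.9]
[631. 256.] [377.8 224. ]
[654. 243.] [383.5 220.7]
[693. 220.] [393.2 215. ]
0.0 0.0
```

View pics/s4.png

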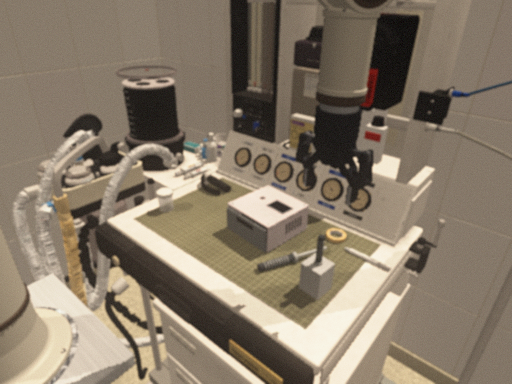

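View pics/t4.png

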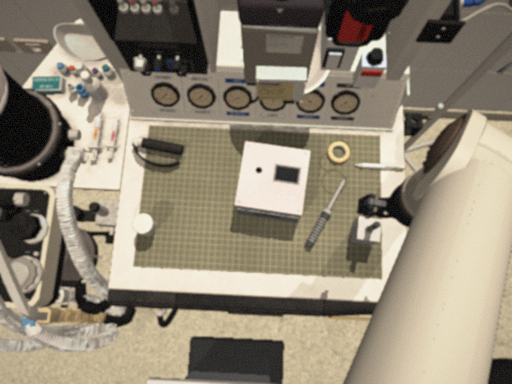

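Run:
```python
from h import *
s=cv2.imread("pics/s4.png");t=cv2.imread("pics/t4.png")
a=cv2.resize(s[130:230,280:400],None,fx=6,fy=6,interpolation=cv2.INTER_CUBIC);b=cv2.resize(t[170:250,340:430],None,fx=7,fy=7,interpolation=cv2.INTER_CUBIC)
cl=lambda i:np.clip(i.astype(float)*2.5,0,255).astype(np.uint8)
cv2.imwrite("pics/a5.png",cl(a));cv2.imwrite("pics/b5.png",cl(b))
for y in(-.26,-.317,-.374):
  print(y,[((proj(c,[.4944+(y+.317)*0.0934,y,.197])-o)*k).round() for c,o,k in((load("scene0"),(280,130),6),(load("top0"),(340,170),7))])
```

```text
-0.26 [array([129., 422.]), array([111., 318.])]
-0.317 [array([269., 489.]), array([317., 347.])]
-0.374 [array([424., 563.]), array([525., 376.])]
```

View pics/a5.png

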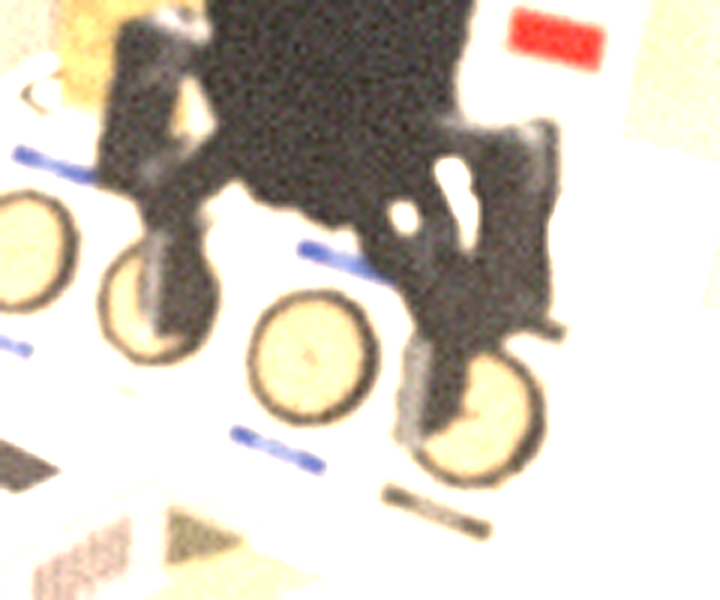

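View pics/b5.png

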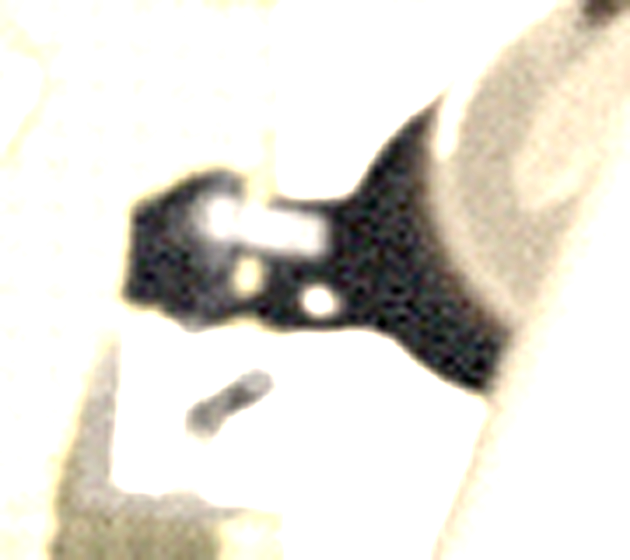

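Run:
```python
from h import *
s,t=load("scene0"),load("top0")
print(tri([s,t],[(310,132.5),(370.7,200.7)]))
# right/left fingertips in scene: points at z .197 and along the plane x of TCP
for uv in((280+185/6,130+335/6),(280+430/6,130+440/6)):
    o,d=ray(s,uv)
    for x in(.494,.52,.54): print(uv,(o+d*(x-o[0])/d[0]).round(3))
from bench import sense
q=sense(); print(q)
```

```text
(array([ 0.50301765, -0.25880074,  0.3369795 ]), [np.float64(0.004021247676652449), np.float64(0.004021247676652437)])
(310.8333333333333, 185.83333333333334) [ 0.494 -0.281  0.24 ]
(310.8333333333333, 185.83333333333334) [ 0.52  -0.266  0.224]
(310.8333333333333, 185.83333333333334) [ 0.54  -0.255  0.212]
(351.6666666666667, 203.33333333333331) [ 0.494 -0.367  0.235]
(351.6666666666667, 203.33333333333331) [ 0.52  -0.357  0.219]
(351.6666666666667, 203.33333333333331) [ 0.54  -0.348  0.207]
{'clock': 6.825, 'joints': array([ 0.46607377,  0.36312141,  0.07511968,  1.73851403, -0.03195751,
        1.03876078,  2.03046348]), 'qd': array([ 1.81179906e-03,  1.59149324e-03,  1.47127870e-03, -1.52460955e-03,
        9.19427070e-05, -3.12062494e-04,  9.73218949e-04]), 'joint_torque': array([-4.71313507e-02, -4.99946880e+01,  1.21634468e+00, -2.73584282e+01,
        5.84719164e-03, -8.31932790e-03, -3.43169686e-04]), 'eef_pos': array([ 0.49452538, -0.31745355,  0.18444929]), 'orientation': array([ 1.45596546e-01,  3.13572221e+00, -5.22386366e-04]), 'contact_force': array([ 0.64539072, -1.04616183, -0.85495693]), 'ft_torque': array([ 0.0014428 ,  0.02688696, -0.0009188 ]), 'width': 0.08538952284860947}
```

```bash
python3 -m handwheel '[[0,[0,0,0],[0,0,0]],[0,[0,0,0],[0,0,0]],[0,[0,0,0],[0,0,0]],[0,[0,0,0],[0,0,0]],[0,[0,0,0],[0,0,0]],[0,[0,0,0],[0,0,0]]]'
python3 - <<'E'
from h import *
from bench import capture
c=capture("scene");d=capture("top")
cl=lambda i:np.clip(i.astype(float)*2.,0,255).astype(np.uint8)
cv2.imwrite("pics/a6.png",np.hstack([cl(cv2.resize(c["img"][150:270,290:380],None,fx=4.5,fy=4.5,interpolation=cv2.INTER_CUBIC)),cl(cv2.resize(d["img"][160:260,340:415],None,fx=5.4,fy=5.4,interpolation=cv2.INTER_CUBIC))])[:,:800])
for z in (.184,.2,.22): print(z,(proj(c,[.4945,-.3175,z])-(290,150))*4.5,(proj(d,[.4945,-.3175,z])-(340,160))*5.4+[405,0])
E
```

```text
clock: 7.58
eef_pos: [0.4943, -0.3174, 0.1841]
orientation: [0.146, 3.136, -0.0]
contact_force: [0.1, -0.3, -0.1]
width: 0.0003
0.184 [154.46736951 302.55731901] [641.52016118 327.32720725]
0.2 [158.53251013 270.70920267] [653.5058216 320.3872209]
0.22 [163.74613688 229.86333602] [669.10861477 311.35282747]
```

View pics/a6.png

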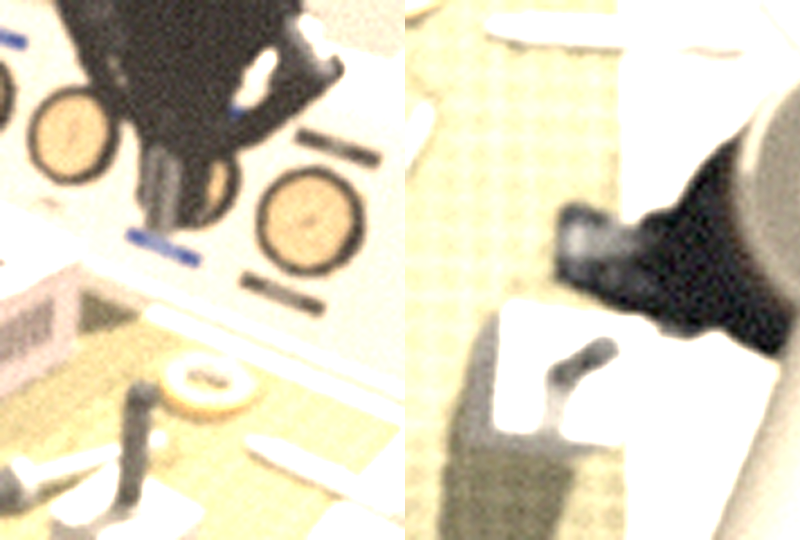

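Run:
```python
from h import *
s,t=load("scene0"),load("top0")
for P in([.4311,-.0821,.0271],[.4311,-.0821,.067],[.4311,-.0821,.1]): print(((proj(s,P)-(120,130))*2).round())
uv=(290+175/4.5,150+232/4.5);o,d=ray(s,uv)
for x in(.48,.494,.51,.53,.55): print((o+d*(x-o[0])/d[0]).round(3))
im=cv2.imread("pics/s1.png");cv2.imwrite("pics/s1z.png",cv2.resize(im[60:300,120:360],None,fx=2.5,fy=2.5,interpolation=cv2.INTER_CUBIC))
```

```text
[195. 235.]
[194. 208.]
[193. 184.]
[ 0.48 -0.33  0.23]
[ 0.494 -0.323  0.221]
[ 0.51  -0.315  0.211]
[ 0.53  -0.305  0.198]
[ 0.55  -0.295  0.186]
```

View pics/s1z.png

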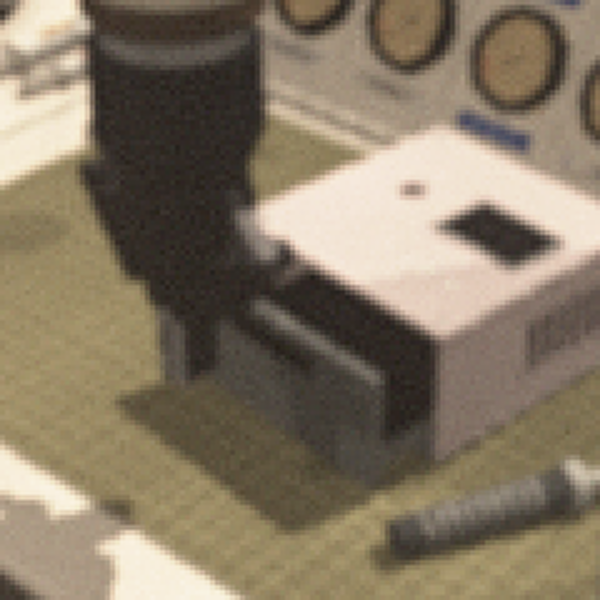

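```bash
python3 -m handwheel '[[0,[45,30,0],[0,0,0]],[0,[45,30,0],[0,0,0]],[0,[0,0,50],[0,0,0]],[0,[0,0,50],[0,0,0]],[0,[0,0,40],[0,0,0]],[0,[0,0,15],[0,0,0]],[0,[0,0,0],[0,0,0]],[0,[0,0,0],[0,0,0]]]'
python3 - <<'E'
from h import *
from bench import capture
to([.41,-.25,0],np.pi-0.0935)
c=capture("scene");d=capture("top")
cl=lambda i:np.clip(i.astype(float)*2.,0,255).astype(np.uint8)
cv2.imwrite("pics/a7.png",np.hstack([cl(cv2.resize(c["img"][190:310,220:340],None,fx=4.5,fy=4.5,interpolation=cv2.INTER_CUBIC)),cl(cv2.resize(d["img"][180:300,290:350],None,fx=4.5,fy=4.5,interpolation=cv2.INTER_CUBIC))])[:,:800])
E
```

```text
clock: 8.68
eef_pos: [0.4119, -0.2501, 0.0303]
orientation: [0.146, 3.134, -0.002]
contact_force: [-0.4, -0.1, -0.1]
width: -0.0001
t 8.675 pos [ 0.4119 -0.2501  0.0303] F [-0.36 -0.14 -0.11] w -0.0001
shift mm [ 2.  -0.1 30.3] turn [-0.001   0.0043  0.0006]
```

View pics/a7.png

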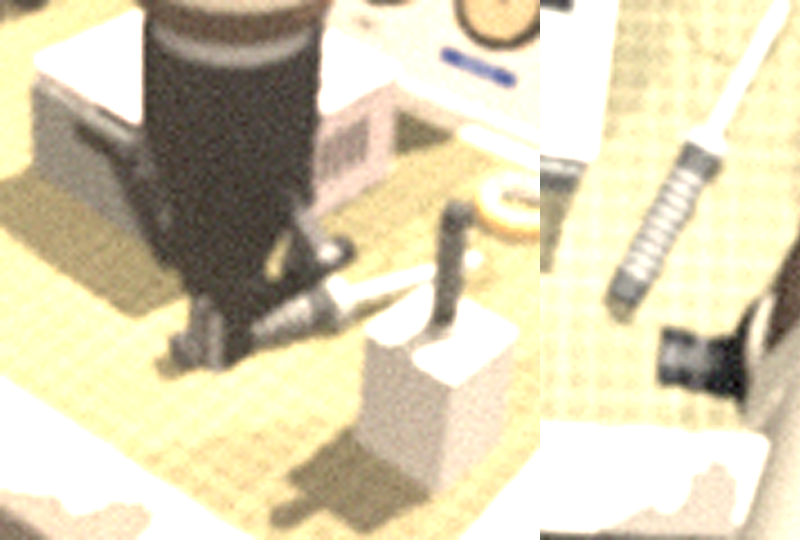

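```bash
python3 - <<'E'
from h import *
s=load("scene0")
for z in(.03,.06,.07):print(((proj(s,[.412,-.25,z])-(220,190))*4.5).round())
E
python3 -m handwheel '[[0,[0,0,10],[0,0,0]],[0,[0,0,8],[0,0,0]],[0,[0,0,6],[0,0,0]],[0,[0,0,0],[0,0,0]]]'
python3 -m handwheel '[[0,[0,0,5],[0,0,0]],[0,[0,0,4],[0,0,0]],[0,[0,0,0],[0,0,0]]]'
```

```text
[214. 423.]
[216. 373.]
[217. 356.]
clock: 9.28
eef_pos: [0.41, -0.2489, 0.0042]
orientation: [0.146, 3.138, 0.001]
contact_force: [-0.5, -0.6, 0.0]
width: -0.0
clock: 9.65
eef_pos: [0.4104, -0.2491, -0.0044]
orientation: [0.146, 3.137, 0.0]
contact_force: [0.4, -0.5, 0.2]
width: -0.0001
```

```bash
python3 -m handwheel '[[0,[0,0,6],[0,0,0]],[0,[0,0,5],[0,0,0]],[0,[0,0,0],[0,0,0]]]'
python3 -m handwheel '[[0,[0,0,5],[0,0,0]],[0,[0,0,4],[0,0,0]],[0,[0,0,0],[0,0,0]]]'
```

```text
clock: 10.02
eef_pos: [0.4102, -0.2491, -0.0156]
orientation: [0.146, 3.137, 0.001]
contact_force: [-0.1, -0.5, -0.4]
width: -0.0002
clock: 10.4
eef_pos: [0.4104, -0.2491, -0.0245]
orientation: [0.146, 3.137, 0.0]
contact_force: [-0.6, 0.3, 0.2]
width: 0.0
```

```bash
python3 -m handwheel '[[0,[0,0,3],[0,0,0]],[0,[0,0,1],[0,0,0]],[0,[0,0,0],[0,0,0]]]'
python3 -m handwheel '[[0,[0,0,2],[0,0,0]],[0,[0,0,1],[0,0,0]],[0,[0,0,0],[0,0,0]]]'
python3 -m handwheel '[[0,[0,0,2],[0,0,0]],[0,[0,0,1],[0,0,0]],[0,[0,0,0],[0,0,0]]]'
```

```text
clock: 10.78
eef_pos: [0.4107, -0.2493, -0.0281]
orientation: [0.146, 3.136, -0.0]
contact_force: [0.6, -0.2, 0.3]
width: -0.0001
clock: 11.15
eef_pos: [0.4106, -0.2493, -0.0311]
orientation: [0.146, 3.136, -0.0]
contact_force: [-0.1, 1.0, 0.3]
width: -0.0001
clock: 11.52
eef_pos: [0.4106, -0.2493, -0.0342]
orientation: [0.146, 3.136, 0.0]
contact_force: [0.0, 0.5, -0.6]
width: 0.0
```

Run:
```python
from h import *
from bench import capture
c=capture("scene")
cl=lambda i:np.clip(i.astype(float)*2.,0,255).astype(np.uint8)
cv2.imwrite("pics/a8.png",cl(cv2.resize(c["img"][230:310,220:300],None,fx=7,fy=7,interpolation=cv2.INTER_CUBIC)))
for z in(0,.01,-.034):print(((proj(c,[.4106,-.2493,z])-(220,230))*7).round())
```

```text
[326. 454.]
[327. 429.]
[323. 535.]
```

View pics/a8.png

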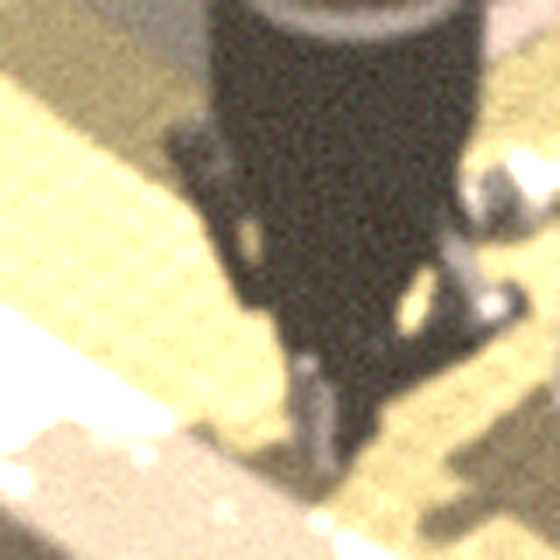

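```bash
python3 -m handwheel '[[0,[0,0,2],[0,0,0]],[0,[0,0,0],[0,0,0]],[0,[0,0,0],[0,0,0]]]'
python3 -m handwheel '[[0,[0,0,2],[0,0,0]],[0,[0,0,0],[0,0,0]],[0,[0,0,0],[0,0,0]]]'
```

```text
clock: 11.95
eef_pos: [0.4107, -0.2493, -0.0361]
orientation: [0.146, 3.136, -0.0]
contact_force: [-0.4, -0.1, 0.3]
width: -0.0002
clock: 12.32
eef_pos: [0.4109, -0.2494, -0.038]
orientation: [0.146, 3.136, -0.0]
contact_force: [0.0, 0.3, 2.2]
width: 0.0005
```

```bash
python3 - <<'E'
from h import *
s=load("scene0")
for uv in((280+140/6,130+320/6),(280+162/6,130+330/6),(280+400/6,130+435/6),(280+425/6,130+440/6)):
    o,d=ray(s,uv);print((o+d*(.483-o[0])/d[0]).round(4))
E
python3 -m handwheel '[[0,[0,0,-50],[0,0,0]],[0,[0,0,-60],[0,0,0]],[1,[0,0,-60],[0,0,0]],[1,[0,0,0],[0,0,0]],[1,[0,0,0],[0,0,0]]]'
python3 -c "
from h import *
to([0.494,-0.3163,0.15],np.pi-0.0935)"
```

```text
[ 0.483  -0.271   0.2457]
[ 0.483  -0.2793  0.2451]
[ 0.483  -0.3627  0.2398]
[ 0.483  -0.3705  0.2413]
clock: 12.95
eef_pos: [0.41, -0.249, 0.1317]
orientation: [0.145, 3.136, 0.0]
contact_force: [-0.2, 0.6, -0.0]
width: 0.0545
t 12.95 pos [ 0.41   -0.249   0.1317] F [-0.21  0.65 -0.04] w 0.0545
shift mm [-89.9 -59.2 -18.1] turn [0.0002 0.0018 0.0008]
```

```bash
python3 -m handwheel '[[1,[0,0,-20],[0,0,0]],[1,[-45,-29,0],[0,0,0]],[1,[-45,-29,0],[0,0,0]],[1,[0,0,0],[0,0,0]],[1,[0,0,0],[0,0,0]]]'
python3 - <<'E'
from h import *
from bench import capture
to([0.494,-0.3155,0.0555],np.pi-0.0935)
s=capture("scene");t=capture("top")
np.savez("scene9.npz",**s)
cl=lambda i:np.clip(i.astype(float)*1.7,0,255).astype(np.uint8)
cv2.imwrite("pics/c9.png",cl(np.hstack([cv2.resize(s["img"][180:280,280:370],None,fx=6,fy=6,interpolation=cv2.INTER_CUBIC)])))
E
```

```text
clock: 13.58
eef_pos: [0.4926, -0.3142, 0.1495]
orientation: [-0.146, -3.135, -0.004]
contact_force: [-0.4, 0.2, -0.1]
width: 0.0856
t 13.575 pos [ 0.4926 -0.3142  0.1495] F [-0.44  0.16 -0.08] w 0.0856
shift mm [-1.8 -1.4 93.9] turn [ 0.0022 -0.003   0.0006]
```

View pics/c9.png

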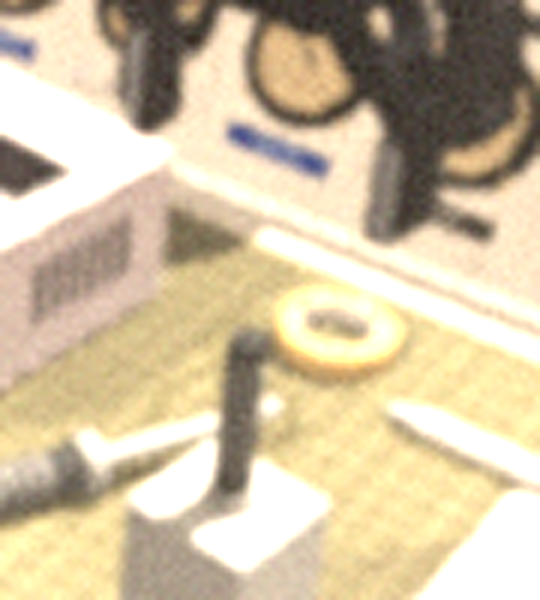

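```bash
python3 -m handwheel '[[1,[0,1,20],[0,0,0]],[1,[0,1,25],[0,0,0]],[1,[0,0,15],[0,0,0]],[1,[0,0,0],[0,0,0]],[1,[0,0,0],[0,0,0]]]'
python3 - <<'E'
from h import *
from bench import capture
to([0.494,-0.3155,0.0555],np.pi-0.0935)
s=capture("scene");t=capture("top")
np.savez("scene10.npz",**s)
cl=lambda i:np.clip(i.astype(float)*1.7,0,255).astype(np.uint8)
cv2.imwrite("pics/c10.png",cl(np.hstack([cv2.resize(s["img"][180:280,280:370],None,fx=6,fy=6,interpolation=cv2.INTER_CUBIC)])))
E
```

```text
clock: 14.3
eef_pos: [0.4953, -0.3137, 0.093]
orientation: [0.146, 3.135, -0.001]
contact_force: [0.3, 0.2, 0.3]
width: 0.0851
t 14.3 pos [ 0.4953 -0.3137  0.093 ] F [0.35 0.21 0.25] w 0.0851
shift mm [ 1.3 -1.9 37.5] turn [-0.0005  0.0031  0.0007]
```

View pics/c10.png

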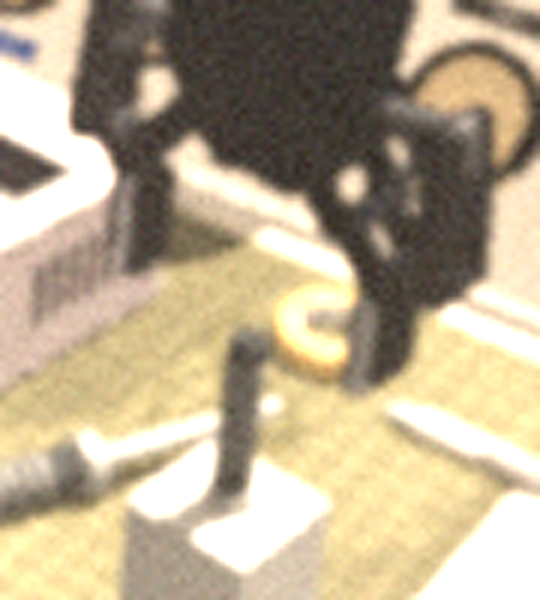

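Run:
```python
from h import *
s=load("scene0")
for uv in((138,268),(345,383),(241.5,325.5)):
    u=(280+uv[0]/6,180+uv[1]/6);o,d=ray(s,u);print((o+d*(.4843-o[0])/d[0]).round(4), onz(s,u,.1435).round(4))
print("pin top",onz(s,(321.3,236.8),.14))
```

```text
[ 0.4843 -0.278   0.1542] [ 0.498  -0.2698  0.1435]
[ 0.4843 -0.357   0.1462] [ 0.4876 -0.3556  0.1435]
[ 0.4843 -0.3186  0.15  ] [ 0.4926 -0.3143  0.1435]
pin top [ 0.4910445  -0.31812005  0.14      ]
```

```bash
python3 -m handwheel '[[1,[2,-1,13],[0,0,0]],[1,[0,0,13],[0,0,0]],[1,[0,0,12],[0,0,0]],[1,[0,0,0],[0,0,0]],[1,[0,0,0],[0,0,0]]]'
python3 - <<'E'
from h import *
from bench import capture
to([0.494,-0.3155,0.0555],np.pi-0.0935)
s=capture("scene")
cl=lambda i:np.clip(i.astype(float)*1.7,0,255).astype(np.uint8)
cv2.imwrite("pics/c11.png",cl(np.hstack([cv2.resize(s["img"][180:280,280:370],None,fx=6,fy=6,interpolation=cv2.INTER_CUBIC)])))
E
```

```text
clock: 15.02
eef_pos: [0.4929, -0.3142, 0.054]
orientation: [0.146, 3.136, -0.0]
contact_force: [0.3, 0.3, 0.1]
width: 0.0856
t 15.025 pos [ 0.4929 -0.3142  0.054 ] F [0.27 0.3  0.08] w 0.0856
shift mm [-1.2 -1.2 -1.5] turn [0.0001 0.0018 0.0008]
```

View pics/c11.png

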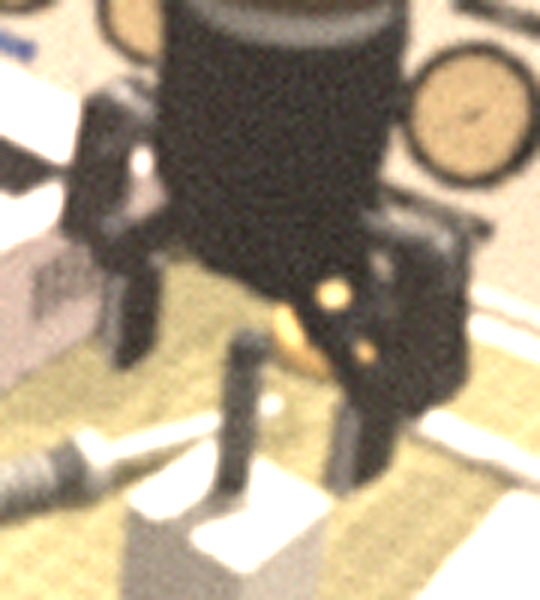

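```bash
python3 -m handwheel '[[0,[0,-1,0],[0,0,0]],[0,[0,0,0],[0,0,0]],[0,[0,0,0],[0,0,0]],[0,[0,0,0],[0,0,0]],[0,[0,0,0],[0,0,0]],[0,[0,0,0],[0,0,0]]]' 40
python3 - <<'E'
from h import *
from bench import capture
to([0.494,-0.3155,0.0555],np.pi-0.0935)
s=capture("scene")
cl=lambda i:np.clip(i.astype(float)*1.7,0,255).astype(np.uint8)
cv2.imwrite("pics/c12.png",cl(np.hstack([cv2.resize(s["img"][180:280,280:370],None,fx=6,fy=6,interpolation=cv2.INTER_CUBIC)])))
E
```

```text
clock: 15.82
eef_pos: [0.4929, -0.3152, 0.0543]
orientation: [0.146, 3.136, -0.0]
contact_force: [-0.8, -0.5, 1.4]
width: 0.0129
t 15.825 pos [ 0.4929 -0.3152  0.0543] F [-0.77 -0.5   1.44] w 0.0129
shift mm [-1.2 -0.2 -1.2] turn [0.     0.0021 0.0008]
```

View pics/c12.png

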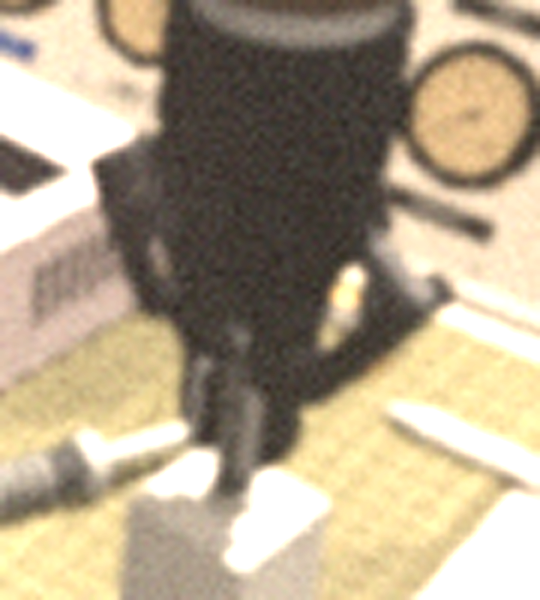

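```bash
python3 -m handwheel '[[0.4,[0,0,0],[0,0,0]],[0.4,[0,0,0],[0,0,0]],[0.4,[3,0,0],[0,0,0]],[0.4,[3,0,0],[0,0,0]],[0.4,[0,0,0],[0,0,0]],[0,[0,0,0],[0,0,0]],[0,[0,0,0],[0,0,0]],[0,[0,0,0],[0,0,0]],[0,[0,0,0],[0,0,0]]]' 40
python3 - <<'E'
from h import *
from bench import capture
to([0.494,-0.3155,0.0555],np.pi-0.0935)
s=capture("scene")
cl=lambda i:np.clip(i.astype(float)*1.7,0,255).astype(np.uint8)
cv2.imwrite("pics/c13.png",cl(np.hstack([cv2.resize(s["img"][180:280,280:370],None,fx=6,fy=6,interpolation=cv2.INTER_CUBIC)])))
E
```

```text
clock: 17.0
eef_pos: [0.487, -0.3147, 0.0542]
orientation: [0.145, 3.136, -0.0]
contact_force: [-0.1, 1.2, 2.7]
width: 0.0124
t 17.0 pos [ 0.487  -0.3147  0.0542] F [-0.07  1.24  2.69] w 0.0124
shift mm [-7.  -0.2 -1.2] turn [-0.      0.0022  0.0009]
```

View pics/c13.png

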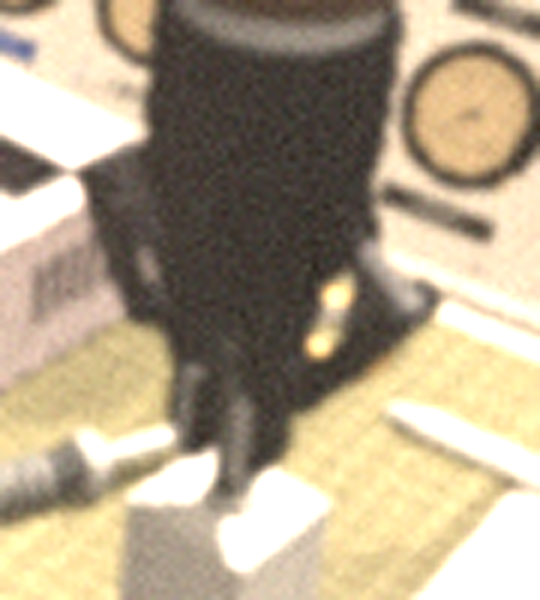

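```bash
python3 -m handwheel '[[0.4,[0,0,0],[0,0,0]],[0.4,[0,0,0],[0,0,0]],[0.4,[-3,0,0],[0,0,0]],[0.4,[0,0,0],[0,0,0]],[0,[0,0,0],[0,0,0]],[0,[0,0,0],[0,0,0]],[0,[0,0,0],[0,0,0]],[0,[0,0,0],[0,0,0]]]' 40
python3 -m handwheel '[[0,[0,0,0],[0,0,0]],[0,[0,0,0],[0,0,0]]]' 80
python3 -m handwheel '[[0,[0,0,-10],[0,0,0]],[0,[0,0,-10],[0,0,0]],[0,[0,0,0],[0,0,0]],[0,[0,0,0],[0,0,0]]]'
python3 - <<'E'
from h import *
from bench import capture
to([0.494,-0.3155,0.0555],np.pi-0.0935)
s=capture("scene")
cl=lambda i:np.clip(i.astype(float)*1.7,0,255).astype(np.uint8)
cv2.imwrite("pics/c14.png",cl(np.hstack([cv2.resize(s["img"][180:280,280:370],None,fx=6,fy=6,interpolation=cv2.INTER_CUBIC)])))
E
```

```text
clock: 18.05
eef_pos: [0.4898, -0.315, 0.0541]
orientation: [0.146, 3.136, -0.0]
contact_force: [-0.1, 0.7, 0.4]
width: 0.0128
clock: 18.3
eef_pos: [0.4899, -0.315, 0.0542]
orientation: [0.146, 3.136, -0.0]
contact_force: [-0.6, -1.2, 1.5]
width: 0.012
clock: 18.8
eef_pos: [0.4898, -0.3149, 0.0743]
orientation: [0.146, 3.136, -0.0]
contact_force: [0.1, -0.5, -1.2]
width: 0.0122
t 18.8 pos [ 0.4898 -0.3149  0.0743] F [ 0.06 -0.45 -1.19] w 0.0122
shift mm [-4.2 -0.2 18.8] turn [-0.      0.0022  0.0007]
```

View pics/c14.png

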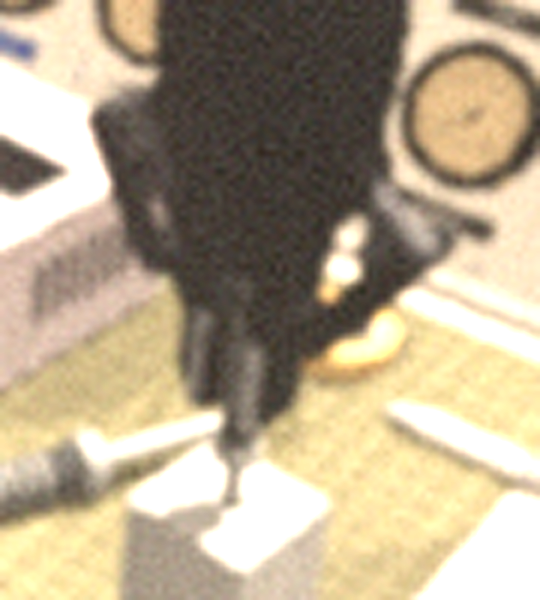

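```bash
python3 -m handwheel '[[0,[0,0,-20],[0,0,0]],[0,[0,0,-30],[0,0,0]],[0,[0,0,-30],[0,0,0]],[0,[0,0,-5],[0,0,0]],[0,[0,0,0],[0,0,0]],[0,[0,0,0],[0,0,0]]]'
python3 - <<'E'
from h import *
from bench import capture
to([0.6135-.0042,-0.066+.0013,0.16],np.pi-0.0935)
s=capture("scene");t=capture("top");np.savez("scene15.npz",**s);np.savez("top15.npz",**t)
cl=lambda i:np.clip(i.astype(float)*1.5,0,255).astype(np.uint8)
cv2.imwrite("pics/c15.png",cl(np.hstack([cv2.resize(s["img"][150:280,290:370],None,fx=4.5,fy=4.5,interpolation=cv2.INTER_CUBIC),cv2.resize(t["img"][150:280,330:420],None,fx=4.5,fy=4.5,interpolation=cv2.INTER_CUBIC)])))
E
```

```text
clock: 19.6
eef_pos: [0.4886, -0.3143, 0.1576]
orientation: [-0.146, -3.138, -0.002]
contact_force: [0.2, -0.1, -0.8]
width: 0.0122
t 19.6 pos [ 0.4886 -0.3143  0.1576] F [ 0.21 -0.08 -0.8 ] w 0.0122
shift mm [-97.1 259.7  -2.2] turn [ 0.0011 -0.0005  0.0008]
```

View pics/c15.png

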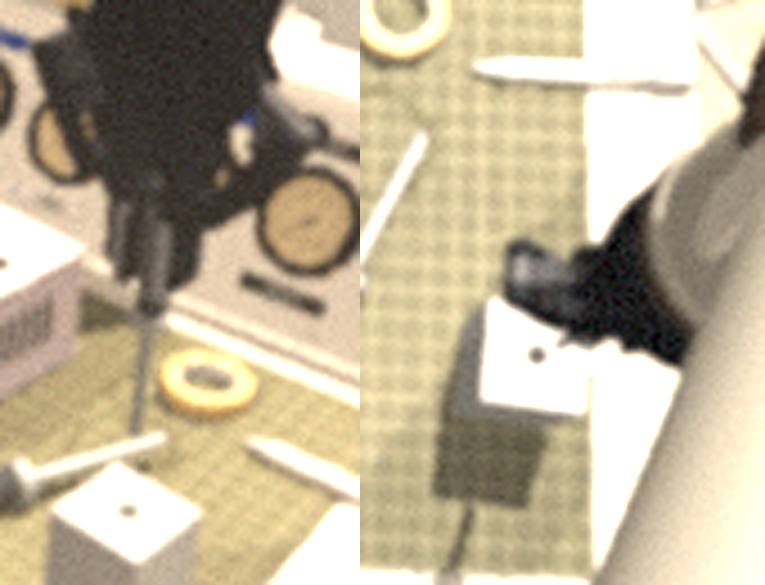

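```bash
python3 -m handwheel '[[0,[-12,32,0],[0,0,0]],[0,[-17,46,0],[0,0,0]],[0,[-17,46,0],[0,0,0]],[0,[-17,46,0],[0,0,0]],[0,[-17,46,0],[0,0,0]],[0,[-12,32,0],[0,0,0]],[0,[-5,12,0],[0,0,0]],[0,[0,0,0],[0,0,0]],[0,[0,0,0],[0,0,0]],[0,[0,0,0],[0,0,0]]]'
python3 - <<'E'
from h import *
from bench import capture
to([0.6095,-0.065,0.1],np.pi-0.0935)
s=capture("scene");t=capture("top");np.savez("scene16.npz",**s);np.savez("top16.npz",**t)
cl=lambda i:np.clip(i.astype(float)*1.3,0,255).astype(np.uint8)
cv2.imwrite("pics/c16.png",cl(np.hstack([cv2.resize(s["img"][130:230,220:310],None,fx=4.5,fy=4.5,interpolation=cv2.INTER_CUBIC),cv2.resize(t["img"][120:220,230:315],None,fx=4.5,fy=4.5,interpolation=cv2.INTER_CUBIC)])))
E
```

```text
clock: 20.95
eef_pos: [0.6097, -0.0673, 0.1593]
orientation: [0.15, 3.136, -0.001]
contact_force: [0.0, 1.2, 0.3]
width: 0.0119
t 20.95 pos [ 0.6097 -0.0673  0.1593] F [0.05 1.18 0.33] w 0.0119
shift mm [ 0.5  2.3 59.3] turn [-0.0009  0.0018 -0.0022]
```

View pics/c16.png

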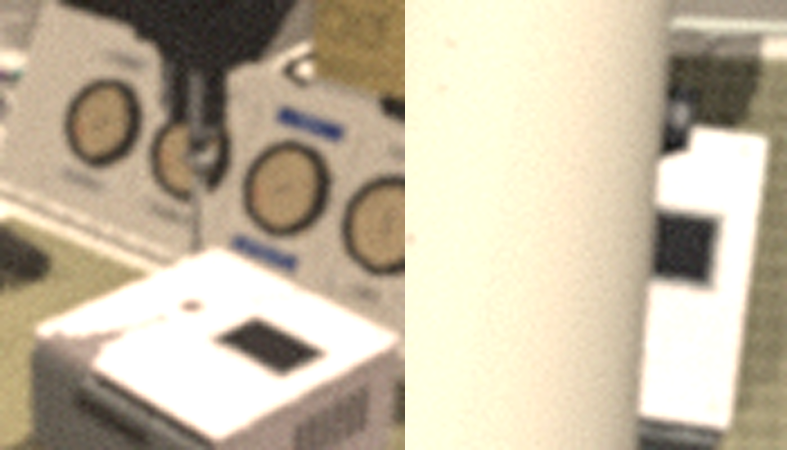

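```bash
python3 -m handwheel '[[0,[0.5,2.2,10],[0,0,0]],[0,[0,0,10],[0,0,0]],[0,[0,0,0],[0,0,0]],[0,[0,0,0],[0,0,0]]]'
python3 - <<'E'
from h import *
from bench import capture
to([0.6095,-0.065,0.1],np.pi-0.0935)
s=capture("scene");np.savez("scene17.npz",**s)
cl=lambda i:np.clip(i.astype(float)*1.0,0,255).astype(np.uint8)
cv2.imwrite("pics/c17.png",cl(cv2.resize(s["img"][160:215,230:300],None,fx=10,fy=10,interpolation=cv2.INTER_CUBIC)))
for P in([.6135,-.066,.095],[.6135,-.066,.08]):print(((proj(s,P)-(230,160))*10).round())
E
```

```text
clock: 21.55
eef_pos: [0.61, -0.0627, 0.1391]
orientation: [0.145, 3.137, -0.0]
contact_force: [-0.3, -0.9, -1.3]
width: 0.0118
t 21.55 pos [ 0.61   -0.0627  0.1391] F [-0.28 -0.92 -1.32] w 0.0118
shift mm [ 0.3 -2.3 39.1] turn [-0.      0.0016  0.0008]
[320. 328.]
[319. 377.]
```

View pics/c17.png

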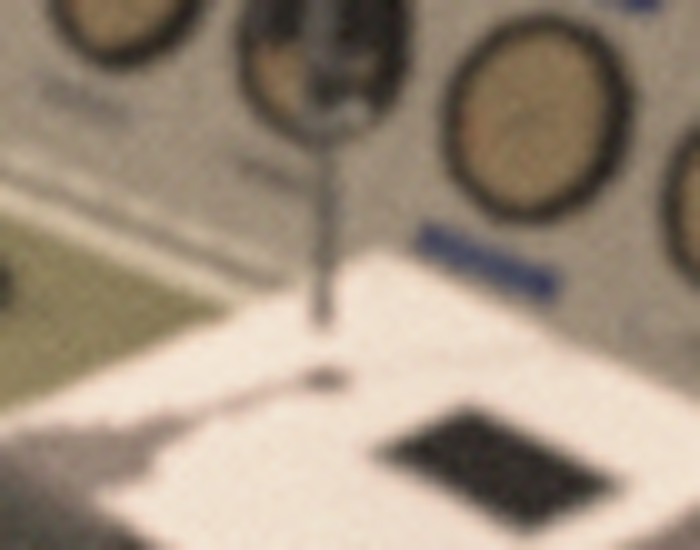

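```bash
python3 -m handwheel '[[0,[0,-1.5,5],[0,0,0]],[0,[0,0,6],[0,0,0]],[0,[0,0,0],[0,0,0]],[0,[0,0,0],[0,0,0]]]'
python3 - <<'E'
from h import *
from bench import capture
to([0.6095,-0.065,0.1],np.pi-0.0935)
s=capture("scene");np.savez("scene18.npz",**s)
cv2.imwrite("pics/c18.png",cv2.resize(s["img"][160:215,230:300],None,fx=10,fy=10,interpolation=cv2.INTER_CUBIC))
E
```

```text
clock: 22.1
eef_pos: [0.6099, -0.0643, 0.1282]
orientation: [0.146, 3.136, -0.0]
contact_force: [0.2, 0.6, -0.3]
width: 0.0121
t 22.1 pos [ 0.6099 -0.0643  0.1282] F [ 0.24  0.56 -0.3 ] w 0.0121
shift mm [ 0.4 -0.8 28.2] turn [0.     0.0018 0.0008]
```

View pics/c18.png

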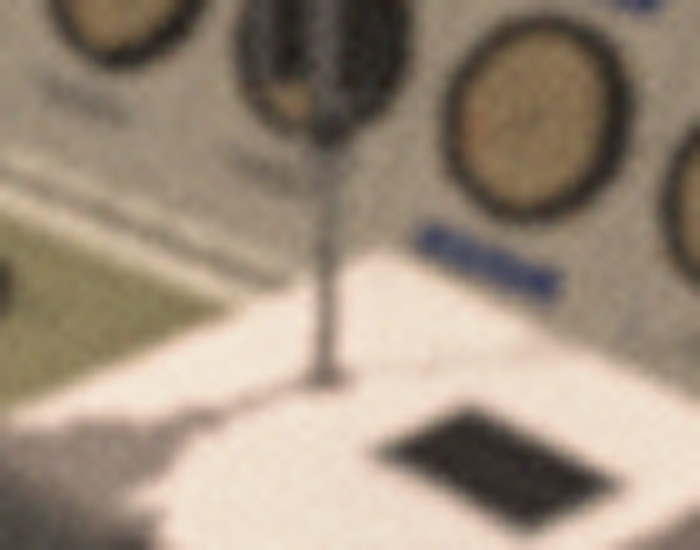

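```bash
python3 -m handwheel '[[0,[0,0,4],[0,0,0]],[0,[0,0,4],[0,0,0]],[0,[0,0,0],[0,0,0]]]'
python3 -m handwheel '[[0,[0,0,5],[0,0,0]],[0,[0,0,5],[0,0,0]],[0,[0,0,5],[0,0,0]],[0,[0,0,0],[0,0,0]],[0,[0,0,0],[0,0,0]]]'
python3 -c "
from h import *
to([0.6095,-0.065,0.09],np.pi-0.0935)"
```

```text
clock: 22.52
eef_pos: [0.6095, -0.0642, 0.1197]
orientation: [0.146, 3.137, -0.0]
contact_force: [0.0, -0.2, -0.6]
width: 0.0121
clock: 23.15
eef_pos: [0.61, -0.0643, 0.1053]
orientation: [0.146, 3.136, -0.0]
contact_force: [0.3, -0.4, -0.3]
width: 0.0123
t 23.15 pos [ 0.61   -0.0643  0.1053] F [ 0.33 -0.43 -0.25] w 0.0123
shift mm [ 0.5 -0.8 15.3] turn [0.     0.002  0.0007]
```

```bash
python3 -m handwheel '[[0,[0,-0.5,5],[0,0,0]],[0,[0,0,5],[0,0,0]],[0,[0,0,0],[0,0,0]],[0,[0,0,0],[0,0,0]]]'
python3 -m handwheel '[[0,[0,0,3],[0,0,0]],[0,[0,0,0],[0,0,0]],[0,[0,0,0],[0,0,0]]]'
python3 -m handwheel '[[0,[0,0,3],[0,0,0]],[0,[0,0,0],[0,0,0]],[0,[0,0,0],[0,0,0]]]'
```

```text
clock: 23.65
eef_pos: [0.6099, -0.0647, 0.0952]
orientation: [0.146, 3.136, -0.0]
contact_force: [0.7, 0.1, -0.9]
width: 0.0119
clock: 24.02
eef_pos: [0.6103, -0.0648, 0.0926]
orientation: [0.146, 3.136, -0.0]
contact_force: [0.4, 0.1, 1.1]
width: 0.0118
clock: 24.4
eef_pos: [0.6103, -0.0648, 0.0896]
orientation: [0.145, 3.136, -0.0]
contact_force: [0.5, -0.9, 3.7]
width: 0.0124
```

```bash
python3 -m handwheel '[[0,[0,0,2],[0,0,0]],[0,[0,0,0],[0,0,0]],[0,[0,0,0],[0,0,0]]]'
python3 -m handwheel '[[0,[0,0,1.5],[0,0,0]],[0,[0,0,0],[0,0,0]],[0,[0,0,0],[0,0,0]]]'
python3 -m handwheel '[[0,[0,0,1],[0,0,0]],[0,[0,0,0],[0,0,0]],[0,[0,0,0],[0,0,0]]]'
python3 - <<'E'
from bench import sense,capture
from h import *
to([.61,-.065,.088],np.pi-.0935)
s=capture("scene");t=capture("top");cv2.imwrite("pics/e1.png",s["img"]);cv2.imwrite("pics/e2.png",t["img"])
cv2.imwrite("pics/e3.png",cv2.resize(s["img"][130:240,210:320],None,fx=5,fy=5,interpolation=cv2.INTER_CUBIC))
E
```

```text
clock: 24.78
eef_pos: [0.6104, -0.0648, 0.0878]
orientation: [0.145, 3.135, -0.0]
contact_force: [-0.1, 0.1, 6.4]
width: 0.0125
clock: 25.15
eef_pos: [0.6109, -0.0648, 0.0875]
orientation: [0.146, 3.134, -0.0]
contact_force: [-2.1, 0.6, 11.8]
width: 0.0118
clock: 25.52
eef_pos: [0.6112, -0.0649, 0.0872]
orientation: [0.145, 3.134, -0.0]
contact_force: [-3.4, -0.7, 15.4]
width: 0.0123
t 25.525 pos [ 0.6112 -0.0649  0.0872] F [-3.39 -0.71 15.36] w 0.0123
shift mm [ 1.2 -0.2 -0.8] turn [0.0001 0.0047 0.0007]
```

View pics/e3.png

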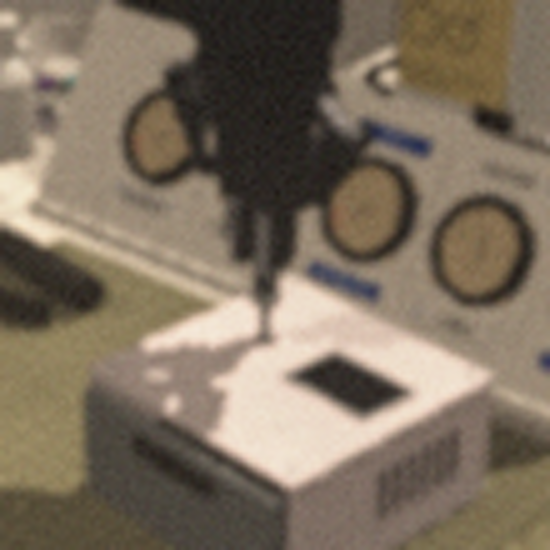

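View pics/e1.png

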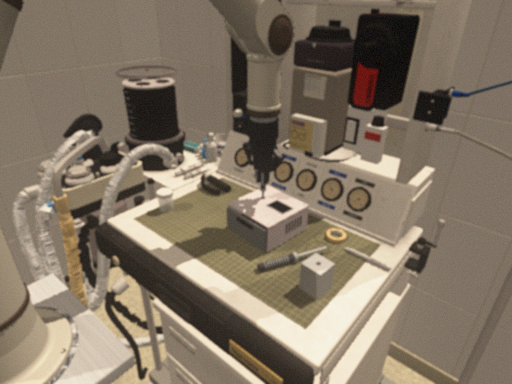

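```bash
python3 -m handwheel '[[0,[0,0,-1],[0,0,0]],[0,[0,0,0],[0,0,0]],[0,[0,0,0],[0,0,0]],[0,[0,0,0],[0,0,0]]]'
python3 -m handwheel '[[0,[0,0,0],[0,0,0]],[0,[0,0,0],[0,0,0]],[0,[0,0,0],[0,0,0]],[0,[0,0,0],[0,0,0]]]'
```

```text
clock: 26.12
eef_pos: [0.6109, -0.0648, 0.0875]
orientation: [0.146, 3.134, -0.0]
contact_force: [-1.4, 0.9, 11.3]
width: 0.0122
clock: 26.62
eef_pos: [0.6109, -0.0648, 0.0875]
orientation: [0.145, 3.134, -0.0]
contact_force: [-2.1, 0.1, 11.7]
width: 0.012
```

Everything is steady: about 11.5 N against the hard stop, the pin gripped and upright, and the tray flush.

```bash
python3 -c "
from bench import hand_in; print(hand_in())"
```

```text
the job is handed in; nothing more can be done
None
```

I pushed the tray home, drew the pin from its stand and handed in at 26.6 s with the pin holding the reset button down through the hole. The hand-in reported no verdict.

**Last checks**
- **Tray:** pushed with the shut fingers until it stopped hard at about 13 N, within 1 mm of where I expected. It still looked flush with the case in the last picture.
- **Button:** the force rose like the spring from about 50 mm height, then steeply after about 6 mm of travel. It was steady at about 11.5 N when I handed in.
- **Pin:** gripped at 80 N and upright by eye; the measured tool tilt was under 0.01 rad. I put its tip about 36 mm below the charger's top and about 1–2 mm from the hole's axis.
- **Bystanders:** by eye, all four looked unmoved in the last scene picture.

**What disagreed**
- **Tool height:** the reported TCP was about 37 mm lower than the real fingertips. I saw this in the pictures and confirmed it by touching the bare mat, where contact came at a reading of about −0.0375 m. Grasp and insertion were corrected for it; the tray push came before and still worked.
- **Tool x:** the pictures suggested the gripper was up to 8 mm off in x, but the tray contact did not. I regripped in between.
- **Grip width:** it read about 12 mm on the 14 mm handle, unexplained, but the hold did not slip.
- **Larger pin:** the look-alike standing free behind the stand toppled onto the mat while the arm was elsewhere, and I left it there.
- **Final top view:** I saved it but did not open it, because the arm hid the hole in the earlier top view.

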